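Index the reel carousel and offer up the solid-copper spool

ROBOT

A 6-joint arm with a two-finger parallel gripper is mounted at the origin on the work surface; the furniture and walls round the work are solid. World frame = base frame: x ahead of the robot, y to its left, z up, the work surface at z = 0. Lengths are in m, angles in rad, forces in N, time in s.
With the tool pointing down it reaches from about 0.225 to 0.875 m from the base axis. Payload 3.4 kg.
Tool frame: the origin (TCP) lies on the centre line of the jaws, within the pads' length; the fingertips stand 17 mm ahead of it and the grasp point (between the pads) lies 2 mm behind it (nose_length is the distance from the TCP to the fingertips, in m); z points along the fingers, y is the line along which they close (so a half turn about z gives the same grasp; the last joint's range is limited). The gripper opens to 85 mm and grips with 20 to 120 N. Pads are 22 mm wide; open, the fingers measure 114 mm over their backs; the gripper's body (76 mm by 85 mm) begins 54 mm behind the grasp point. The pads swing forward as they close: fully open they stand 13 mm farther back than shut.
Start: joints at [1.12, 0.276, 1.505, -0, 1.361, -0.121], TCP at [0.186, 0.544, 0.248] pointing down, gripper open.
Joint ranges: [-2.89, 2.89], [-0.75, 2.08], [0.22, 2.7], [-1.18, 4.32], [0.11, 2.71], [-2.7, 2.7]. Speed limits (rad/s): [2.57, 2.57, 3.14, 3.14, 3.14, 3.14].

INTERFACE

Orientations are given as a unit quaternion [w, x, y, z].
In Python, from rig import get_state, get_image, sign_off, find_in, place_of, nose_length gives the robot as it stands.
- The arm moves only by the tool apply_moves, never from a script. Its argument "deltas" is one flat list of numbers, 5 for each row, row after row: the finger opening in mm, from 0 to 85.4, then the shift along the tool's x, y, z in mm, then the turn about the tool's z in degrees. A call has 1 to 12 rows; each row is the pose to reach, as a shift and turn from the pose commanded when the call began, along the tool's axes at that moment; what a row does not reach only later rows make up. A row lasts 1/12 s, in which the tool goes at most 41.7 mm and 7.16 degrees, less where a joint would pass 70% of its speed; a pose out of reach is approached as far as the arm can. A call with a gripper value outside its range is refused whole. The fingers move at their own pace and stop on an object; "squeeze" is the grip in N (left out, the last holds). Time passes only in rows, so rows that repeat a pose let the fingers close. It gives the time, the measured TCP pose, the force, the opening and the grip force at its end, in the units of the state.
- get_state(): the state, without advancing time (a new reading comes with each control period).
- get_image(name): name is "side" or "top" or "wrist"; returns a dict with "frame" (480x640x3 uint8, red, green, blue), "K" (3x3 intrinsics, pixels), "position" and "orientation" of the camera in the world. Camera axes: x right, y down, z forward; pixel columns grow to the right and rows downward; lengths in m; the calibration is good to about 2 mm. A picture is of the moment at which its call begins. There is no depth.
- sign_off(): hands the job in; it is judged then, once.
Trained networks look in a picture, given as the dict that the camera call returned (one of the last four; its "shot" number tells which), for a name from the list of things; names that differ only in an ending like _2 or _b are one class to them, and where a whole thing is asked for, a point or a joint stands for the part that bears it (a point fixed in the world has none). Each returns a list of dicts, best first, with "score" (0 to 1); they miss things now and then, are a little off and sometimes report something else, mostly with a low value. They report only what shows in the picture. A call takes as long as a camera call. They do not tell look-alikes from the thing itself.
- find_in(query, picture): "point" ([column, row] in pixels, amid what is visible of it).
- place_of(query, picture): "point" ([column, row] in pixels: a listed point, or the origin of a listed thing).
The state is a dict: "clock": time; "qpos": joint angles; "qd": joint speeds; "effort": joint torques, N m; "position": TCP position; "ee_rot": TCP orientation; "contact_force": force on the tool from outside, world axes, zero at the start; "moment": the same for the moment, N m; "width": finger opening in m; "gripper_force": force on a finger pad.
Only numpy, scipy, OpenCV 4.12 (cv2) and the standard library are available. Lean on these libraries where they do the work, as an engineer would, in place of code of your own. Each camera call takes 0.05 s, during which the arm holds its last target. There are 200 camera calls.

TASK

First turn the round reel carousel on by one click, anticlockwise seen from above, so that its empty spindle comes to the red pointer and the table rests in the click. Of the two look-alike copper-coloured spools standing on the bench one is solid copper and the other copper-clad aluminium: lift each in turn to feel which is heavier, and set the lighter one back upright on the bench at the place it came from. Finish while holding the heavier spool upright in the gripper, centred just above the empty spindle without resting on it, and knock nothing over.

Things in the scene. Friction and masses are not known exactly. Their poses are not given: they have to be found in the camera images.
- table (a joint): angle of the carousel's round table (196 mm across, top 28 mm above the bench), rad, growing anticlockwise from above. It starts in the click at 0; the next click is at 1.571. Leaving a click takes about 4 N at the handle; within 0.15 rad of a click a plunger pulls it in, from 0.18 to 0.4 rad it pushes it away, and farther off the table turns easily and stays where left
- carousel: the carousel's fixed base (dark round foot, 170 mm across). A grey plunger block (30 mm high) sits behind it, reaching 162 mm from the axis. Its origin lies on the table's turning axis, at bench height; z is up and -x points to the red pointer. The table has four seats 64 mm from the axis, three with a green solder reel (53 mm across, tops 60 mm above the bench) and one empty
- pointer (a point): top of the small red pointer block on the base, 119 mm from the axis, 30 mm above the bench, just outside the table's edge
- handle (a point): middle of the black grip of the upright handle post near the table's rim, 86 mm from the axis: a round grip 16 mm across and 36 mm tall, this point 85 mm above the bench, the grip's top 103 mm above it. It turns with the table and stands 135 degrees on (anticlockwise) from the empty spindle; it can be pinched from above above all the reels
- empty_seat (a point): tip of the bare steel spindle (8 mm thick, 20 mm high) of the empty seat, 64 mm from the axis and 50 mm above the bench; it turns with the table and comes opposite the red pointer at the next click
- spool_p_center (a point): one of two look-alike spools of copper-coloured wire with pale grey flanges: an upright cylinder 57 mm across, 50 mm high, solid for gripping, standing loose on the bench. This point is its centre, 25 mm above its underside; z is its axis. Which of the two is heavier cannot be seen and either may stand at either place; both weigh under 0.6 kg and they differ by at least 0.15 kg (1.5 N)
- spool_q_center (a point): one of two look-alike spools of copper-coloured wire with pale grey flanges: an upright cylinder 57 mm across, 50 mm high, solid for gripping, standing loose on the bench. This point is its centre, 25 mm above its underside; z is its axis. Which of the two is heavier cannot be seen and either may stand at either place; both weigh under 0.6 kg and they differ by at least 0.15 kg (1.5 N)
- spool_p: the same spool as the point of that name; origin at the centre of its underside, z its axis
- spool_q: the same spool as the point of that name; origin at the centre of its underside, z its axis
- cone_center (a point): bystander: dark red cone of thread, 86 mm across and 151 mm tall, loose, at the back right; this point half-way up
- can_center (a point): bystander: red oil can with a thin spout, 76 mm across and 160 mm tall, loose, at the back; this point half-way up
Not all that is in view belongs to the job. Leave any green look-alike of the spool_p alone.

How it is judged:
On the way, in this order (a step that is already met when the one before it is completed fails the run):
1. the carousel has been turned on by one click and rests in it, both spools still standing on the bench (value of joint table between 1.47 and 1.67 rad and velocity of joint table between -0.1 and 0.1 rad/s and height (world z) of each of spool_p_center, spool_q_center below 0.035 m), for 0.2 s.
2. the lighter spool has been lifted in the fingers while the heavier (over 3 N) stands on the bench (((height (world z) of spool_p_center above 0.035 m and contact force between spool_p and the fingers above 1 N and height (world z) of spool_q_center below 0.03 m and contact force between spool_q and anything else above 3 N and linear speed of spool_q below 0.01 m/s) or (height (world z) of spool_q_center above 0.035 m and contact force between spool_q and the fingers above 1 N and height (world z) of spool_p_center below 0.03 m and contact force between spool_p and anything else above 3 N and linear speed of spool_p below 0.01 m/s))), for 0.2 s.
At the end, for the whole second after the job is handed in: Table in the click a quarter turn on (within 0.1 rad); fingers hold the heavier spool still and upright (0.2 rad), within 20 mm of the empty spindle's axis, underside 4 to 90 mm above its tip, off the table; lighter spool (weight under 3 N) released, upright, still, within 50 mm of its start (value of joint table between 1.47 and 1.67 rad and ((contact force between spool_p and the fingers above 1 N and angle between spool_p's own z axis and vertical below 0.2 rad and horizontal distance between spool_p_center and empty_seat below 0.02 m and z of spool_p_center in the frame of empty_seat between 0.029 and 0.115 m and linear speed of spool_p below 0.03 m/s and contact force between spool_p and carousel below 0.1 N and height (world z) of spool_q_center below 0.03 m and angle between spool_q's own z axis and vertical below 0.1 rad and distance of spool_q_center from where it was at the start of the episode below 0.05 m and linear speed of spool_q below 0.02 m/s and contact force between spool_q and the fingers below 0.1 N and contact force between spool_q and anything else below 3 N) or (contact force between spool_q and the fingers above 1 N and angle between spool_q's own z axis and vertical below 0.2 rad and horizontal distance between spool_q_center and empty_seat below 0.02 m and z of spool_q_center in the frame of empty_seat between 0.029 and 0.115 m and linear speed of spool_q below 0.03 m/s and contact force between spool_q and carousel below 0.1 N and height (world z) of spool_p_center below 0.03 m and angle between spool_p's own z axis and vertical below 0.1 rad and distance of spool_p_center from where it was at the start of the episode below 0.05 m and linear speed of spool_p below 0.02 m/s and contact force between spool_p and the fingers below 0.1 N and contact force between spool_p and anything else below 3 N))); the arm keeps its last pose, push and grip.
It fails at once if a spool is tipped over (angle between any of spool_p, spool_q's own z axis and vertical above 0.7 rad).
It fails at once if the thread cone or the oil can is knocked over (angle between any of cone_center, can_center's own z axis and vertical above 0.5 rad).
It also fails if it takes over 72 s, if anything falls off the work surface, if the arm or the gripper's body presses on something with over 40 N, if the wrist force passes 120 N, or if a joint passes its speed limit or range.

## Working session

There is one attempt and no reset: what is moved stays moved. The work goes in short steps, Python scripts to look and compute and a tool call to move; the robot and the scene stay as the last step left them, time stands still between calls to the robot, and variables do not carry over. Pictures are saved under pics/ and viewed, at most 10 in all, crops included, and the job is handed in when it is done.

Besides the shell and the picture viewer there is one more tool, called after "Emit:" in YAML: its name, and indented under it one key for each argument. apply_moves: Moves the arm, as the interface text tells. Its arguments: {"type":"object","properties":{"deltas":{"type":"array"},"squeeze":{"type":"number"}},"required":["deltas"]}

```bash
mkdir -p pics; cat > h.py <<'E'
import sys,numpy as np,cv2
from rig import *
from scipy.spatial.transform import Rotation as R
def rot(q): return R.from_quat([q[1],q[2],q[3],q[0]]).as_matrix()
def ray(im,p):
    d=rot(im["orientation"])@np.linalg.inv(im["K"])@np.array([p[0],p[1],1.]);return np.array(im["position"]),d/np.linalg.norm(d)
def atz(im,p,z):
    o,d=ray(im,p);return o+d*(z-o[2])/d[2]
def proj(im,X):
    c=rot(im["orientation"]).T@(np.array(X)-im["position"]);u=im["K"]@c;return u[:2]/u[2]
def tri(rs):
    A=np.zeros((3,3));b=np.zeros(3)
    for o,d in rs:
        P=np.eye(3)-np.outer(d,d);A+=P;b+=P@o
    X=np.linalg.solve(A,b);return X,[np.linalg.norm((np.eye(3)-np.outer(d,d))@(X-o)) for o,d in rs]
def save(im,n): cv2.imwrite(f"pics/{n}.png",im["frame"][:,:,::-1])
E
cat > a.py <<'E'
from h import *
np.set_printoptions(precision=3,suppress=True)
s=get_state();print(s["clock"],s["position"],s["ee_rot"],s["contact_force"],rot(s["ee_rot"]),nose_length)
H=dict(carousel=0,pointer=.03,handle=.085,empty_seat=.05,spool_p_center=.025,cone_center=.075,can_center=.08)
for n in("top","side","wrist"):
    im=get_image(n);save(im,n+"0");print(n,np.array(im["position"]))
    for q,z in H.items():
        for r in place_of(q,im)[:4]: print(q,np.round(r["score"],2),np.array(r["point"]),atz(im,r["point"],z))
E
python3 a.py; python3 -c "
import cv2,numpy as np
cv2.imwrite('pics/ts.png',cv2.resize(np.vstack([cv2.imread('pics/top0.png'),cv2.imread('pics/side0.png')]),(450,600)))"
```

```text
0.0 [0.186 0.544 0.247] [-0.     0.164  0.986 -0.001] [ 0.219 -0.775  0.226] [[-0.946  0.324 -0.001]
 [ 0.324  0.946 -0.002]
 [ 0.    -0.002 -1.   ]] 0.017
top [0.438 0.103 1.624]
carousel 0.88 [399.7 224.6] [ 0.625 -0.093  0.   ]
carousel 0.34 [460.3 300.2] [ 0.422 -0.243  0.   ]
pointer 0.74 [395.8 268.7] [ 0.508 -0.075  0.03 ]
handle 0.61 [424.  248.5] [ 0.554 -0.141  0.085]
empty_seat 0.57 [376.6 221.4] [ 0.63  -0.028  0.05 ]
spool_p_center 0.71 [185.2 304.4] [0.431 0.471 0.025]
cone_center 0.94 [469.5 166.3] [ 0.761 -0.269  0.075]
can_center 0.59 [378.8 150.4] [ 0.808 -0.038  0.08 ]
can_center 0.58 [373.2 220.4] [ 0.629 -0.017  0.08 ]
side [ 0.047 -0.105  1.083]
carousel 0.95 [398.7 281. ] [ 0.629 -0.09   0.   ]
pointer 0.83 [376.5 321. ] [ 0.502 -0.074  0.03 ]
handle 0.94 [417.  303.8] [ 0.547 -0.143  0.085]
empty_seat 0.69 [371.8 261.4] [ 0.627 -0.019  0.05 ]
spool_p_center 0.89 [140.1 265.4] [0.431 0.475 0.025]
spool_p_center 0.63 [206.5 310.7] [0.388 0.28  0.025]
spool_p_center 0.41 [414.5 301.2] [ 0.581 -0.138  0.025]
cone_center 0.91 [495.8 245.7] [ 0.757 -0.269  0.075]
can_center 0.59 [405.4 195.1] [ 0.812 -0.039  0.08 ]
wrist [0.111 0.57  0.374]
spool_p_center 0.78 [330.7 401.1] [0.425 0.476 0.025]
```

View pics/top0.png

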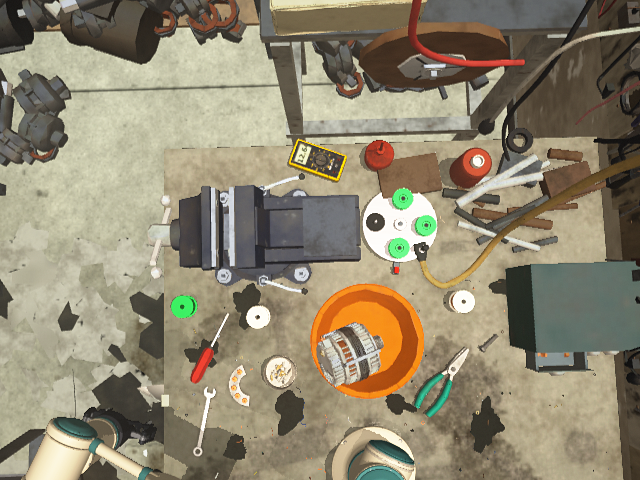

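View pics/side0.png

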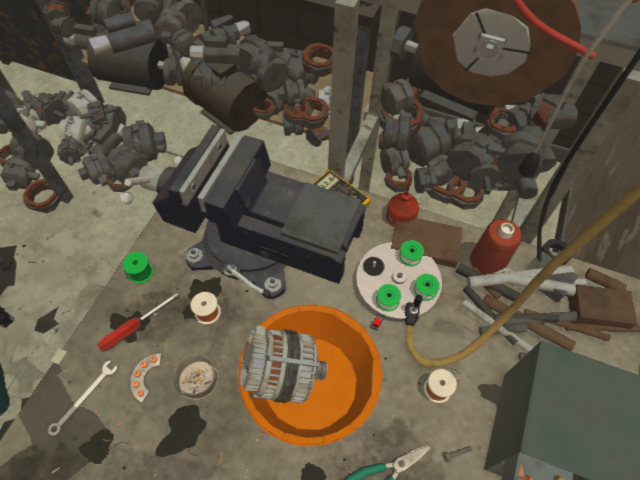

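```bash
cat > b.py <<'E'
from h import *
np.set_printoptions(precision=3,suppress=True)
t=get_image("top");s=get_image("side")
for q,z in (("spool_p_center",.025),("pointer",.03),("empty_seat",.05),("handle",.085),("carousel",0)):
    a=place_of(q,t);b=place_of(q,s)
    print(q,[(np.round(r["score"],2),np.array(r["point"])) for r in a])
    for x in a[:8]:
        for y in b[:8]:
            X,e=tri([ray(t,x["point"]),ray(s,y["point"])])
            if max(e)<.012: print("  ",X,np.array(e),x["score"],y["score"],np.array(y["point"]))
print([(np.round(r["score"],2),np.array(r["point"])) for r in find_in("spool_p",t)],[(np.round(r["score"],2),np.array(r["point"])) for r in find_in("spool_p",s)])
print("by eye", [tri([ray(t,a),ray(s,b)]) for a,b in (((258,317),(205,308)),((461,301),(440,386)))])
w=get_image("wrist");print("cam fwd",rot(w["orientation"])[:,2],"K",w["K"][0],"down",rot(w["orientation"])[:,1])
big=np.hstack([cv2.resize(t["frame"][180:300,360:480],(400,400)),cv2.resize(s["frame"][230:350,350:470],(400,400))])
cv2.imwrite("pics/car.png",big[:,:,::-1])
E
python3 b.py
```

```text
spool_p_center [(np.float64(0.81), array([257.9, 319.4])), (np.float64(0.64), array([183.4, 306.1]))]
   [0.389 0.283 0.013] [0.002 0.002] 0.81 0.69 [207.4 311.8]
   [0.428 0.475 0.021] [0.002 0.002] 0.64 0.97 [140.8 266.9]
pointer [(np.float64(0.88), array([393.7, 268. ]))]
   [ 0.498 -0.042  0.29 ] [0. 0.] 0.88 0.39 [374.3 259.4]
empty_seat [(np.float64(0.75), array([377.4, 221.3])), (np.float64(0.72), array([256.8, 316.1]))]
   [ 0.628 -0.028  0.062] [0.002 0.002] 0.75 0.64 [375.3 259.9]
handle [(np.float64(0.97), array([425.9, 248.3]))]
   [ 0.552 -0.141  0.09 ] [0.004 0.004] 0.97 0.7 [415.3 300.3]
carousel [(np.float64(0.56), array([400.1, 227.3]))]
   [ 0.612 -0.085  0.043] [0.004 0.004] 0.56 0.91 [395.5 278. ]
[(np.float64(0.95), array([463.5, 301.1])), (np.float64(0.81), array([182.4, 309.4])), (np.float64(0.57), array([259.9, 315.2]))] [(np.float64(0.92), array([136.1, 269.4])), (np.float64(0.81), array([205.6, 305.1])), (np.float64(0.67), array([441.4, 387.7]))]
by eye [(array([0.393, 0.285, 0.025]), [np.float64(0.0015691532727270952), np.float64(0.001569153272727063)]), (array([ 0.42 , -0.241,  0.018]), [np.float64(0.00024542102522597214), np.float64(0.00024542102522592384)])]
cam fwd [ 0.295 -0.101 -0.95 ] K [350.552   0.    320.638] down [ 0.899 -0.308  0.312]
```

View pics/car.png

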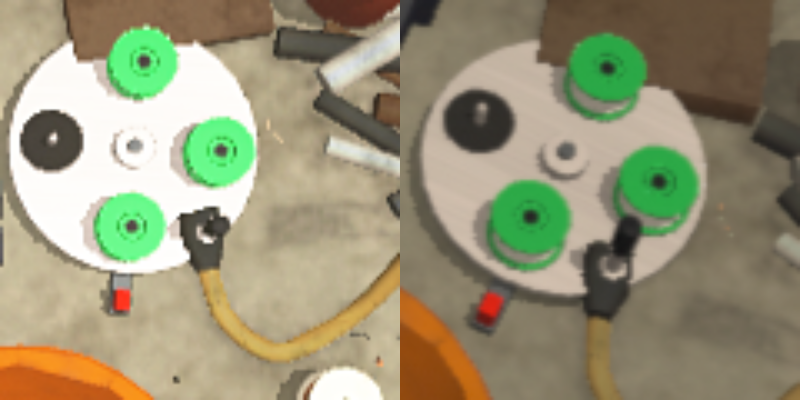

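Emit:
apply_moves:
  deltas: [40,-569,-529,0,127,40,-569,-529,0,127,40,-569,-529,0,127,40,-569,-529,0,127,40,-569,-529,0,127,40,-569,-529,0,127,40,-569,-529,0,127,40,-569,-529,0,127,40,-569,-529,0,127,40,-569,-529,0,127,40,-569,-529,0,127,40,-569,-529,0,127]

```text
clock: 2.95
position: [0.423, 0.1014, 0.2487]
ee_rot: [0.0, 0.794, 0.607, 0.001]
contact_force: [-0.7, 0.8, 0.5]
width: 0.0401
gripper_force: 0.0
```

```bash
cat > st.py <<'E'
from h import *
np.set_printoptions(precision=4,suppress=True)
def delta(x,y,z,yaw=None):
    s=get_state();M=rot(s["ee_rot"]);y0=np.degrees(np.arctan2(M[1,1],M[0,1]))
    print("t",np.round(s["clock"],2),"pos",s["position"],"yawY",y0.round(1),"q",np.array(s["qpos"]),"w",s["width"],"F",np.array(s["contact_force"]),"tool d mm",1000*M.T@(np.array([x,y,z])-s["position"]),"turn",None if yaw is None else -((yaw-y0+180)%360-180))
if __name__=="__main__": delta(*map(float,sys.argv[1:]))
E
python3 st.py .553 -.141 .248 -56
```

```text
t 2.95 pos [0.423  0.1014 0.2487] yawY -15.2 q [0.0748 0.0614 1.7758 0.0003 1.3032 0.3401] w 0.04012253014615964 F [-0.7025  0.7667  0.4999] tool d mm [-199.7989  189.0469    0.7427] turn 40.7927818678329
```

Emit:
apply_moves:
  deltas: [40,-200,189,0,41,40,-200,189,0,41,40,-200,189,0,41,40,-200,189,0,41,40,-200,189,0,41,40,-200,189,0,41,40,-200,189,0,41,40,-200,189,0,41,40,-200,189,0,41,40,-200,189,0,41]

```text
clock: 3.78
position: [0.5533, -0.1379, 0.248]
ee_rot: [-0.001, 0.956, 0.294, -0.0]
contact_force: [0.4, 1.2, -0.8]
width: 0.0399
gripper_force: 0.0
```

```bash
python3 st.py .553 -.141 .088 -56; cat > c.py <<'E'
from h import *
np.set_printoptions(precision=3,suppress=True)
w=get_image("wrist");save(w,sys.argv[1])
for q,z in dict(carousel=0,pointer=.03,handle=.085,empty_seat=.05,spool_p_center=.025).items():
    for r in place_of(q,w)[:3]: print(q,np.round(r["score"],2),np.array(r["point"]),atz(w,r["point"],z),"handle top z.103",atz(w,r["point"],.103))
E
python3 c.py w1
```

```text
t 3.78 pos [ 0.5533 -0.1379  0.248 ] yawY -55.8 q [-0.3666  0.2697  1.5146  0.0007  1.3588  0.608 ] w 0.03985463095674194 F [ 0.4444  1.2115 -0.7704] tool d mm [ -1.99     2.6679 159.9628] turn 0.1502927453686027
carousel 0.72 [319.2 121.5] [ 0.62  -0.091  0.   ] handle top z.103 [ 0.62  -0.091  0.103]
pointer 0.89 [241.1 214.3] [ 0.502 -0.076  0.03 ] handle top z.103 [ 0.527 -0.079  0.103]
handle 0.93 [326.9 223.3] [ 0.556 -0.143  0.085] handle top z.103 [ 0.56  -0.14   0.103]
handle 0.26 [241.8 215.3] [ 0.521 -0.079  0.085] handle top z.103 [ 0.527 -0.08   0.103]
empty_seat 0.95 [260.6  65.8] [ 0.629 -0.026  0.05 ] handle top z.103 [ 0.628 -0.037  0.103]
```

View pics/w1.png

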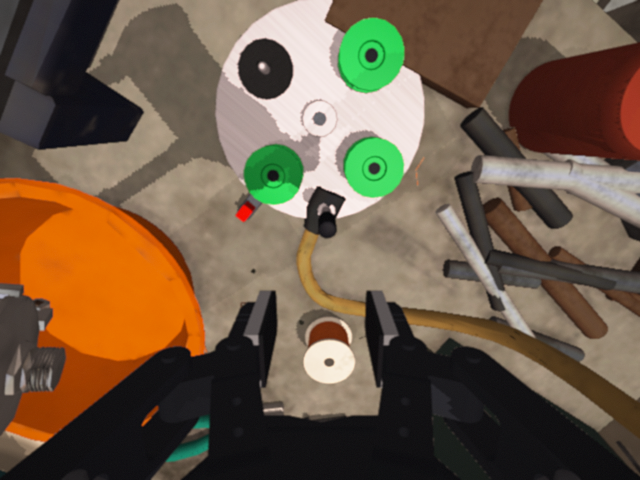

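Emit:
apply_moves:
  deltas: [40,-2,4,60,0,40,-2,4,110,0,40,-2,4,145,0,40,-2,4,161,0,40,-2,4,161,0,5,-2,4,161,0,5,-2,4,161,0,5,-2,4,161,0,5,-2,4,161,0,5,-2,4,161,0,5,-2,4,161,0]
  squeeze: 40

```text
clock: 5.0
position: [0.556, -0.1431, 0.0894]
ee_rot: [0.001, 0.956, 0.294, 0.002]
contact_force: [0.5, 1.1, 4.4]
width: 0.0148
gripper_force: 40.2
```

```bash
python3 st.py .553 -.141 .087 -56; cat > arc.py <<'E'
from h import *
s=get_state();M=rot(s["ee_rot"]);p=np.array(s["position"]);C=np.array([.620,-.091,p[2]])
r=p-C;print("radius",np.hypot(*r[:2]),np.degrees(np.arctan2(r[1],r[0])))
r*= .086/np.hypot(*r[:2])
for a in range(0,97,6):
    q=C+R.from_euler("z",a,degrees=True).apply(r);print(a,np.round(1000*M.T@(q-p),1)[:2])
E
python3 arc.py
```

```text
t 5.0 pos [ 0.556  -0.1431  0.0894] yawY -55.8 q [-0.3734  0.4036  1.7402  0.0007  0.9935  0.6009] w 0.01479119854466715 F [0.5405 1.1278 4.4358] tool d mm [-1.3185 -3.4145  2.3597] turn 0.15440245728129298
radius 0.08251595095395299 -140.86229375186915
0 [-3.5  0.3]
6 [-2.2  9.2]
12 [-0. 18.]
18 [ 3.  26.4]
24 [ 7.  34.5]
30 [11.7 42.1]
36 [17.3 49.2]
42 [23.5 55.7]
48 [30.4 61.5]
54 [37.9 66.5]
60 [45.8 70.8]
66 [54.2 74.1]
72 [62.8 76.6]
78 [71.7 78.2]
84 [80.7 78.8]
90 [89.7 78.5]
96 [98.6 77.3]
```

```bash
sed -i 's/.620,-.091/.623,-.090/; s/^r\*=.*//; s/(0,97,6)/(0,97,5)/' arc.py; python3 arc.py
```

```text
radius 0.08548134137989684 -141.6116313163781
0 [0. 0.]
5 [0.9 7.4]
10 [ 2.4 14.7]
15 [ 4.5 21.8]
20 [ 7.3 28.8]
25 [10.7 35.4]
30 [14.6 41.8]
35 [19.  47.8]
40 [24.  53.3]
45 [29.4 58.4]
50 [35.3 63. ]
55 [41.5 67.1]
60 [48.1 70.7]
65 [54.9 73.6]
70 [62. 76.]
75 [69.3 77.7]
80 [76.7 78.7]
85 [84.1 79.2]
90 [91.6 78.9]
95 [99.  78.1]
```

Emit:
apply_moves:
  deltas: [5,1,7,0,-5,5,2,15,0,-10,5,5,22,0,-15,5,7,29,0,-20,5,11,35,0,-25,5,15,42,0,-30,5,19,48,0,-35,5,24,53,0,-40,5,29,58,0,-45,5,35,63,0,-50,5,42,67,0,-55,5,48,71,0,-60]

```text
clock: 6.0
position: [0.6348, -0.1733, 0.0894]
ee_rot: [-0.0, 0.68, 0.734, 0.001]
contact_force: [-1.6, 6.7, 6.8]
width: 0.0148
gripper_force: 40.7
```

```bash
sed -i 's/(0,97,5)/(0,40,5)/' arc.py; python3 st.py .553 -.141 .087 -56;python3 arc.py
```

```text
t 6.0 pos [ 0.6348 -0.1733  0.0894] yawY 4.4 q [-0.3735  0.5126  1.5401  0.0028  1.0882 -0.4511] w 0.01478382922607923 F [-1.5619  6.706   6.8231] tool d mm [ 38.4397 -79.1012   2.3273] turn 60.370260267870606
radius 0.08413604451695617 -81.94010292166013
0 [0. 0.]
5 [0.8 7.3]
10 [ 2.2 14.5]
15 [ 4.3 21.5]
20 [ 6.9 28.4]
25 [10.2 35. ]
30 [14.  41.3]
35 [18.3 47.2]
```

Emit:
apply_moves:
  deltas: [5,1,7,0,-5,5,3,14,0,-10,5,5,21,0,-15,5,8,28,0,-20,5,11,35,0,-25,5,15,41,0,-30,5,15,41,0,-30,5,15,41,0,-30]

```text
clock: 6.67
position: [0.6745, -0.1556, 0.0894]
ee_rot: [0.001, 0.468, 0.884, 0.001]
contact_force: [-0.9, 3.2, 5.2]
width: 0.0149
gripper_force: 40.6
```

```bash
python3 st.py .553 -.141 .087 -56;python3 arc.py|head -1; python3 c.py w2
```

```text
t 6.67 pos [ 0.6745 -0.1556  0.0894] yawY 34.2 q [-0.3278  0.5574  1.4541  0.0014  1.1286 -0.9252] w 0.014940742868138832 F [-0.8969  3.2452  5.1528] tool d mm [ 80.3636 -92.3001   2.1855] turn 90.19247872344192
radius 0.08340684377826943 -51.865305249880166
carousel 0.95 [310.6 116.4] [ 0.624 -0.09   0.   ] handle top z.103 [ 0.627 -0.09   0.103]
handle 0.75 [318.2 327.3] [ 0.676 -0.159  0.085] handle top z.103 [ 0.67  -0.149  0.103]
```

Emit:
apply_moves:
  deltas: [40,0,0,0,0,40,0,0,0,0,40,0,0,0,0,40,0,0,-20,0,40,0,0,-60,0,40,0,0,-100,0,40,0,0,-140,0,40,0,0,-160,0,40,0,0,-160,0]

```text
clock: 7.72
position: [0.6766, -0.1579, 0.2545]
ee_rot: [0.006, 0.468, 0.884, 0.001]
contact_force: [1.1, -0.6, -0.3]
width: 0.0398
gripper_force: 0.0
```

```bash
cat > d.py <<'E'
from h import *
np.set_printoptions(precision=3,suppress=True)
P={}
for n in("top","side","wrist"):
    im=get_image(n)
    for q,z in dict(empty_seat=.05,pointer=.03,handle=.085,carousel=0).items():
        for r in place_of(q,im)[:2]: print(n,q,np.round(r["score"],2),np.array(r["point"]),atz(im,r["point"],z))
E
python3 d.py; python3 st.py .42 -.241 .248 -30
```

```text
top empty_seat 0.7 [399.7 246.9] [ 0.562 -0.085  0.05 ]
top pointer 0.85 [397.4 268.6] [ 0.508 -0.079  0.03 ]
top pointer 0.49 [256.1 316.9] [0.394 0.288 0.03 ]
top handle 0.59 [429.3 200.1] [ 0.676 -0.16   0.085]
top carousel 0.92 [400.3 224.1] [ 0.627 -0.095  0.   ]
top carousel 0.56 [257.6 317.7] [0.391 0.287 0.   ]
side empty_seat 0.73 [385.2 294.2] [ 0.56  -0.073  0.05 ]
side empty_seat 0.64 [439.4 256.8] [ 0.697 -0.159  0.05 ]
side pointer 0.73 [379.2 320.7] [ 0.505 -0.08   0.03 ]
side handle 0.91 [438.2 257.9] [ 0.671 -0.156  0.085]
side carousel 0.83 [397.3 278.8] [ 0.634 -0.085  0.   ]
wrist empty_seat 0.9 [256.4  63.9] [ 0.559 -0.082  0.05 ]
wrist handle 0.56 [322.  224.3] [ 0.676 -0.158  0.085]
wrist carousel 0.72 [314.3 118.3] [ 0.622 -0.09   0.   ]
t 8.47 pos [ 0.6739 -0.1567  0.2472] yawY 34.2 q [-0.329   0.4552  1.229   0.0001  1.4575 -0.9252] w 0.040458648978338514 F [ 0.9691 -0.2024 -0.1691] tool d mm [  72.7818 -257.4217   -0.7741] turn 64.1605264385395
```

Emit:
apply_moves:
  deltas: [40,73,-257,0,110,40,73,-257,0,110,40,73,-257,0,110,40,73,-257,0,110,80,73,-257,0,110,80,73,-257,0,110,80,73,-257,0,110,80,73,-257,0,110,80,73,-257,0,110,80,73,-257,0,110,80,73,-257,0,110,80,73,-257,0,110]

```text
clock: 9.47
position: [0.4201, -0.2407, 0.2477]
ee_rot: [0.0, 0.946, 0.324, 0.0]
contact_force: [-1.3, -0.5, -0.2]
width: 0.0801
gripper_force: 0.0
```

```bash
python3 st.py .42 -.241 .247 -76; cat > e.py <<'E'
from h import *
np.set_printoptions(precision=3,suppress=True)
w=get_image("wrist");save(w,sys.argv[1])
for r in place_of("spool_p_center",w)[:3]: print(np.round(r["score"],2),np.array(r["point"]),atz(w,r["point"],.025))
t=get_image("top");s=get_image("side")
for r in find_in("spool_p",w)[:2]: print("find",np.round(r["score"],2),np.array(r["point"]))
for X in ((.42,-.241,.05),):print(proj(w,X),proj(t,X))
# flange circle at z=.05 from bright flange
g=cv2.cvtColor(w["frame"],cv2.COLOR_RGB2HSV);m=((g[:,:,2]>190)&(g[:,:,1]<60)).astype(np.uint8)
n,l,st,c=cv2.connectedComponentsWithStats(m)
for i in range(1,n):
    if 600<st[i,4]<9000: print("blob",c[i],st[i],atz(w,c[i],.05))
E
python3 e.py w3
```

```text
t 9.47 pos [ 0.4201 -0.2407  0.2477] yawY -52.2 q [-0.6642  0.1385  1.689   0.0001  1.3133  0.2461] w 0.08006568917360699 F [-1.2583 -0.5087 -0.1803] tool d mm [-0.2971  0.1488  0.6539] turn 23.841667043224675
find 0.66 [318.8 208.9]
[320.07  212.608] [463.581 301.037]
blob [285.05   10.467] [ 252    0   58   29 1008] [ 0.534 -0.117  0.05 ]
blob [366.555  12.724] [ 338    0   67   33 1234] [ 0.573 -0.169  0.05 ]
blob [486.352  76.454] [ 460   26   53  102 1143] [ 0.599 -0.279  0.05 ]
blob [540.055 194.368] [ 521  150   41   85 1078] [ 0.56  -0.392  0.05 ]
blob [324.985 215.647] [ 289  177   91   79 3424] [ 0.421 -0.247  0.05 ]
blob [295.087 285.562] [269 265  49  44 739] [ 0.344 -0.268  0.05 ]
blob [223.884 301.213] [181 294  81  19 691] [ 0.285 -0.22   0.05 ]
blob [ 18.106 357.114] [   0  297   42  116 2974] [ 0.09 -0.08  0.05]
```

View pics/w3.png

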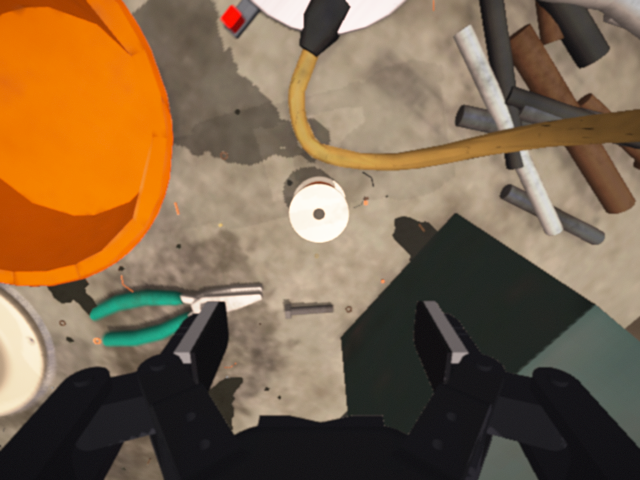

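Emit:
apply_moves:
  deltas: [80,0,0,40,8,80,0,0,80,8,80,0,0,120,8,80,0,0,160,8,80,0,0,185,8,80,0,0,205,8,80,0,0,211,8,80,0,0,211,8,80,0,0,211,8]

```text
clock: 10.47
position: [0.4209, -0.241, 0.0368]
ee_rot: [0.0, 0.965, 0.261, 0.0]
contact_force: [-0.1, -0.4, 0.1]
width: 0.0802
gripper_force: 0.0
```

```bash
python3 st.py .42 -.241 .036; python3 -c "
from rig import *
print(get_state()['contact_force'],get_state()['moment'])"
```

```text
t 10.47 pos [ 0.4209 -0.241   0.0368] yawY -59.7 q [-0.6637  0.3652  1.9918  0.0001  0.7838  0.3787] w 0.08020960907441169 F [-0.0892 -0.441   0.1318] tool d mm [-0.7495 -0.4304  0.8141] turn None
[-0.08922814 -0.44101222  0.13177426] [-0.00201964  0.00761017 -0.00447439]
```

Emit:
apply_moves:
  deltas: [50,0,0,0,0,50,0,0,0,0,50,0,0,0,0,50,0,0,0,0,50,0,0,0,0,50,0,0,0,0]
  squeeze: 40

```text
clock: 10.97
position: [0.421, -0.241, 0.038]
ee_rot: [0.001, 0.965, 0.261, 0.001]
contact_force: [-0.6, 0.5, 5.3]
width: 0.0552
gripper_force: 42.3
```

```bash
python3 st.py .42 -.241 .036
```

```text
t 10.97 pos [ 0.421 -0.241  0.038] yawY -59.8 q [-0.6637  0.3628  1.9916  0.0004  0.7843  0.3793] w 0.055243365388854694 F [-0.6071  0.4757  5.3354] tool d mm [-0.8672 -0.5573  1.9931] turn None
```

Emit:
apply_moves:
  deltas: [50,0,0,-10,0,50,0,0,-25,0,50,0,0,-45,0,50,0,0,-55,0,50,0,0,-60,0,50,0,0,-60,0,50,0,0,-60,0,50,0,0,-60,0,50,0,0,-60,0]

```text
clock: 11.72
position: [0.4197, -0.2401, 0.0955]
ee_rot: [-0.001, 0.965, 0.261, -0.001]
contact_force: [0.1, 0.7, -2.5]
width: 0.0554
gripper_force: 43.5
```

```bash
cat > f.py <<'E'
from h import *
f=[]
for _ in range(10): get_image("wrist");f.append(get_state()["contact_force"])
print("F",np.mean(f,0),np.std(f,0))
E
python3 f.py; python3 st.py .42 -.241 .038
```

```text
F [-0.0630839   0.05994267 -2.04838904] [0.35441369 0.48575395 0.47559898]
t 12.22 pos [ 0.4202 -0.2406  0.0962] yawY -59.8 q [-0.6638  0.2824  1.9214  0.0001  0.9378  0.3795] w 0.05524880393244467 F [-0.5389 -0.3485 -2.5812] tool d mm [-0.403   0.2614 58.216 ] turn None
```

Emit:
apply_moves:
  deltas: [50,0,0,20,0,50,0,0,40,0,50,0,0,50,0,50,0,0,56,0,50,0,0,59,0,50,0,0,59,0,60,0,0,59,0,80,0,0,59,0,80,0,0,59,0,80,0,0,59,0,80,0,0,59,0]

```text
clock: 13.13
position: [0.4205, -0.2407, 0.0374]
ee_rot: [0.0, 0.965, 0.261, 0.0]
contact_force: [0.2, -0.5, -0.1]
width: 0.08
gripper_force: 0.0
```

Emit:
apply_moves:
  deltas: [80,0,0,-20,0,80,0,0,-60,0,80,0,0,-100,0,80,0,0,-140,0,80,0,0,-180,0,80,0,0,-210,0,80,0,0,-210,0]

```text
clock: 13.72
position: [0.4233, -0.2429, 0.2542]
ee_rot: [0.006, 0.965, 0.261, 0.004]
contact_force: [0.4, 0.5, -0.1]
width: 0.0798
gripper_force: 0.0
```

```bash
python3 e.py w4; python3 st.py .391 .285 .247 -60;
```

```text
find 0.6 [315.5 207.5]
[314.054 213.672] [463.581 301.037]
blob [247.514  17.756] [ 198    0   82   40 1641] [ 0.536 -0.111  0.05 ]
blob [329.392  13.362] [ 304    0   58   38 1166] [ 0.573 -0.168  0.05 ]
blob [458.614  57.983] [ 426   11   66   95 1140] [ 0.6  -0.28  0.05]
blob [529.716 166.449] [ 504  125   53   80 1111] [ 0.56  -0.393  0.05 ]
blob [324.493 217.299] [ 285  180  100   72 3559] [ 0.422 -0.252  0.05 ]
blob [302.225 287.632] [279 265  46  49 760] [ 0.346 -0.27   0.05 ]
blob [ 30.997 359.717] [   0  325   65   75 2135] [ 0.121 -0.054  0.05 ]
t 13.97 pos [ 0.4193 -0.2399  0.2456] yawY -59.8 q [-0.6639  0.1404  1.6918  0.0001  1.3129  0.3796] w 0.07986204345995966 F [0.096  0.3354 0.5649] tool d mm [ 239.6521 -467.8522   -0.1217] turn 0.21298716161408038
```

Emit:
apply_moves:
  deltas: [80,0,0,-40,0,80,240,-468,-40,-131,80,240,-468,-40,-131,80,240,-468,-40,-131,80,240,-468,-40,-131,80,240,-468,-40,-131,80,240,-468,-40,-131,80,240,-468,-40,-131,80,240,-468,-40,-131,80,240,-468,-40,-131,80,240,-468,-40,-131,80,240,-468,-40,-131]

```text
clock: 14.97
position: [0.3943, 0.2188, 0.2856]
ee_rot: [-0.001, 0.578, 0.816, -0.001]
contact_force: [1.3, -0.1, 0.5]
width: 0.0804
gripper_force: 0.0
```

```bash
python3 st.py .391 .285 .247 71
```

```text
t 14.97 pos [0.3943 0.2188 0.2856] yawY 19.4 q [ 0.3523  0.0672  1.6765 -0.0001  1.4011  0.0143] w 0.08036911779652985 F [ 1.2999 -0.1205  0.4607] tool d mm [63.523  18.9115 38.5605] turn -51.63454448573685
```

Emit:
apply_moves:
  deltas: [80,64,19,39,-52,80,64,19,39,-52,80,64,19,39,-52,80,64,19,39,-52,80,64,19,39,-52,80,64,19,39,-52,80,64,19,39,-52,80,64,19,39,-52,80,64,19,39,-52]

```text
clock: 15.72
position: [0.3921, 0.2834, 0.2464]
ee_rot: [-0.002, 0.165, 0.986, -0.001]
contact_force: [0.8, -0.4, 0.5]
width: 0.08
gripper_force: 0.0
```

```bash
sed -i 's/for X in .*/for X in ((.392,.285,.05),):print(proj(w,X),proj(t,X))/' e.py; python3 e.py w5;python3 st.py .392 .285 .036 71
```

```text
0.72 [516.  170.8] [0.421 0.475 0.025]
0.71 [322.7 208.5] [0.396 0.284 0.025]
find 0.88 [524.6 176.5]
find 0.74 [322.  209.3]
[322.457 210.862] [256.344 318.061]
blob [223.399  79.583] [ 187   38   68   89 2990] [0.257 0.243 0.05 ]
blob [591.89   97.561] [577  67  34  60 852] [0.373 0.535 0.05 ]
blob [601.898 224.895] [ 563  129   77  187 7743] [0.491 0.532 0.05 ]
blob [320.993 209.405] [ 292  175   60   67 2888] [0.39  0.284 0.05 ]
blob [177.51  305.489] [ 147  269   75   84 2035] [0.438 0.111 0.05 ]
blob [272.922 316.375] [ 228  304  111   37 1329] [0.482 0.2   0.05 ]
blob [613.494 330.609] [ 583  312   57   40 1250] [0.614 0.533 0.05 ]
blob [239.283 367.801] [ 210  338   62   59 1710] [0.53  0.141 0.05 ]
t 15.97 pos [0.3927 0.2836 0.2477] yawY 71.0 q [ 0.4818  0.1398  1.6872  0.      1.3158 -0.7567] w 0.08018978393458473 F [ 0.2803 -0.4272  0.6237] tool d mm [  0.9159   1.23   211.7489] turn -0.04314820377180695
```

View pics/w5.png

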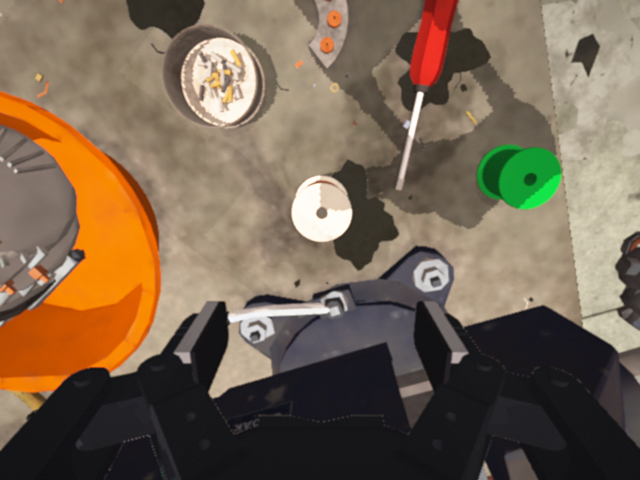

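Emit:
apply_moves:
  deltas: [80,1,1,40,0,80,1,1,80,0,80,1,1,120,0,80,1,1,160,0,80,1,1,185,0,80,1,1,205,0,80,1,1,211,0,80,1,1,211,0,50,1,1,211,0,50,1,1,211,0,50,1,1,211,0,50,1,1,211,0]
  squeeze: 60

```text
clock: 16.97
position: [0.3931, 0.2852, 0.0392]
ee_rot: [0.001, 0.165, 0.986, 0.001]
contact_force: [-2.1, -3.1, 6.6]
width: 0.0547
gripper_force: 64.2
```

Emit:
apply_moves:
  deltas: [50,0,0,0,0,50,0,0,0,0,50,0,0,-10,0,50,0,0,-30,0,50,0,0,-60,0,50,0,0,-95,0,50,0,0,-130,0,50,0,0,-165,0,50,0,0,-200,0,50,0,0,-210,0,50,0,0,-210,0,50,0,0,-210,0]

```text
clock: 17.97
position: [0.3914, 0.2847, 0.2463]
ee_rot: [-0.001, 0.165, 0.986, -0.0]
contact_force: [0.3, -0.1, -6.3]
width: 0.0545
gripper_force: 65.7
```

```bash
python3 f.py;python3 st.py .56 -.081 .27 60
```

```text
F [-0.17435676  0.0457969  -5.31617501] [0.53373129 0.49795596 0.42734922]
t 18.47 pos [0.3922 0.285  0.2468] yawY 71.0 q [ 0.4848  0.1408  1.6882  0.0001  1.3134 -0.7544] w 0.054102124251993546 F [ 0.9785 -0.6645 -5.4028] tool d mm [-277.8569 -291.4489  -23.1844] turn 10.99814288168875
```

Emit:
apply_moves:
  deltas: [50,-20,-41,-30,0,50,-36,-76,-33,0,50,-54,-114,-33,0,50,-72,-152,-33,0,50,-90,-190,-33,0,50,-108,-228,-33,0,50,-126,-266,-33,0,50,-145,-300,-33,0,50,-178,-300,-33,0,50,-212,-297,-33,0,50,-246,-294,-33,6,50,-270,-291,-33,11]

```text
clock: 19.47
position: [0.5558, -0.0799, 0.28]
ee_rot: [0.001, 0.262, 0.965, 0.0]
contact_force: [-0.2, 0.1, -4.9]
width: 0.0548
gripper_force: 67.3
```

Emit:
apply_moves:
  deltas: [50,-8,0,0,0,50,-8,0,0,0,50,-8,0,0,0]

```text
clock: 19.72
position: [0.5589, -0.0819, 0.2796]
ee_rot: [-0.001, 0.259, 0.966, 0.0]
contact_force: [-0.4, -0.2, -5.8]
width: 0.0542
gripper_force: 67.3
```

```bash
python3 st.py .56 -.081 .138 60; python3 c.py w6;python3 d.py
```

```text
t 19.72 pos [ 0.5589 -0.0819  0.2796] yawY 60.0 q [-0.2686  0.2464  1.4689  0.0001  1.4291 -1.3165] w 0.05423569046787456 F [-0.4283 -0.2412 -5.7893] tool d mm [ -0.8877   1.3652 141.5568] turn 0.03617548536396953
carousel 0.76 [342.  245.3] [ 0.627 -0.09   0.   ] handle top z.103 [ 0.592 -0.078  0.103]
pointer 0.83 [296.6 153. ] [ 0.503 -0.078  0.03 ] handle top z.103 [ 0.501 -0.071  0.103]
empty_seat 0.63 [322.2 203.7] [ 0.56 -0.08  0.05] handle top z.103 [ 0.549 -0.074  0.103]
spool_p_center 0.88 [321.  308.4] [ 0.677 -0.149  0.025] handle top z.103 [ 0.639 -0.127  0.103]
spool_p_center 0.49 [319.3 283.3] [ 0.647 -0.134  0.025] handle top z.103 [ 0.615 -0.115  0.103]
top empty_seat 0.83 [397.  249.4] [ 0.556 -0.078  0.05 ]
top pointer 0.71 [394.9 268.4] [ 0.508 -0.073  0.03 ]
top carousel 0.64 [399.8 225.4] [ 0.623 -0.094  0.   ]
side empty_seat 0.57 [386.  296.8] [ 0.555 -0.076  0.05 ]
side pointer 0.64 [375.4 319.4] [ 0.505 -0.071  0.03 ]
side handle 0.73 [437.5 255.6] [ 0.676 -0.153  0.085]
side handle 0.37 [400.1 249.7] [ 0.659 -0.071  0.085]
side carousel 0.82 [399.8 281.2] [ 0.63  -0.093  0.   ]
wrist empty_seat 0.7 [317.2 201.1] [ 0.556 -0.084  0.05 ]
wrist pointer 0.59 [298.5 151.1] [ 0.504 -0.076  0.03 ]
wrist carousel 0.86 [339.2 241.9] [ 0.623 -0.092  0.   ]
```

View pics/w6.png

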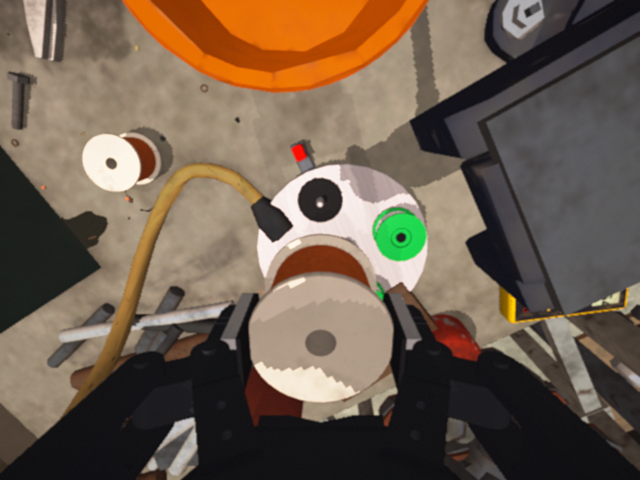

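Emit:
apply_moves:
  deltas: [50,0,0,30,0,50,0,0,60,0,50,0,0,90,0,50,0,0,115,0,50,0,0,128,0,50,0,0,130,0,50,0,0,130,0,50,0,0,130,0,50,0,0,130,0,50,0,0,130,0,50,0,0,130,0]

```text
clock: 21.68
position: [0.5603, -0.0822, 0.1515]
ee_rot: [0.001, 0.259, 0.966, 0.0]
contact_force: [-0.5, -0.1, -5.5]
width: 0.0543
gripper_force: 67.3
```

```bash
cat > g.py <<'E'
from h import *
np.set_printoptions(precision=3,suppress=True)
t=get_image("top");s=get_image("side")
A=find_in("spool_p",t);B=find_in("spool_p",s)
for a in A[:5]:
    for b in B[:5]:
        X,e=tri([ray(t,a["point"]),ray(s,b["point"])])
        if max(e)<.008: print(X,e[0],a["score"],b["score"])
print(proj(t,(.42,-.241,.05)),proj(s,(.42,-.241,.025)),[b["point"] for b in B])
big=np.hstack([cv2.resize(t["frame"][180:330,340:490],(400,400)),cv2.resize(s["frame"][220:420,320:520],(400,400))])
cv2.imwrite("pics/end.png",big[:,:,::-1])
E
python3 g.py; python3 f.py; python3 st.py .558 -.081 .15 60
```

```text
[ 0.426 -0.246 -0.002] 0.0016671992453405468 0.97 0.62
[463.581 301.037] [440.828 384.982] [[387.4, 277.9], [440.2, 386.9]]
F [-0.27462052 -0.10847733 -5.43079536] [0.76570503 0.59700663 0.51444661]
t 22.38 pos [ 0.5597 -0.082   0.1503] yawY 60.0 q [-0.2685  0.3336  1.6773  0.0001  1.1307 -1.3157] w 0.05451476891719674 F [-0.8094 -0.2342 -5.881 ] tool d mm [1.9752 0.0078 0.2569] turn -0.0031455034751388666
```

View pics/end.png

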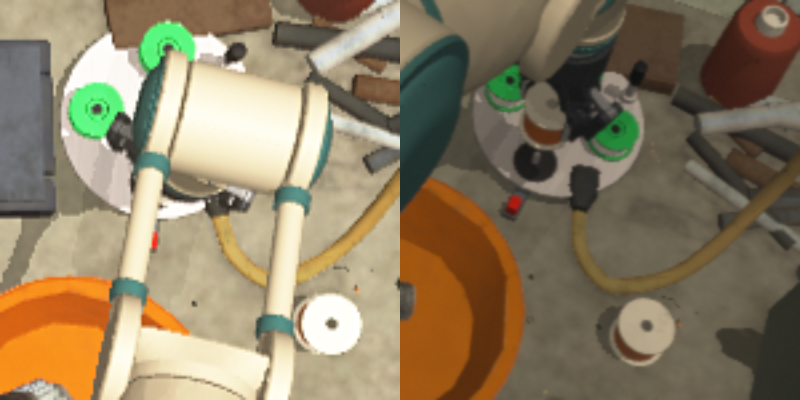

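The last picture shows the heavy spool held upright above the bare spindle. The light one stands at its place, and nothing has fallen.

```bash
python3 -c "
from rig import *
print(sign_off())"
```

```text
the job is handed in; nothing more can be done
None
```

I turned the carousel on one click, set the lighter spool (about 2.0 N) back upright at its place, and handed the job in holding the heavier one (about 5.4 N) upright, centred about 60 mm above the empty spindle; `sign_off()` reported no verdict.

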